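# Put the bench vacuum manifold on line

### The job

Put the vacuum manifold on line: screw the bleed valve (the one with the wing-shaped handle, in among the round knobs) clockwise until it seats, finger-tight and no tighter, without touching the round knobs beside it, as their flows are already set. Only then swing the lever of the main valve fully over so that it lies in line with the manifold, and leave the loose things on the bench where they are.

Things in the scene. Friction and masses are not known exactly. Their poses are not given: they have to be found in the camera images.
- vacuum_unit: Fixed bench vacuum unit. Origin on the table under the middle of its aluminium manifold bar (34 x 330 mm, top 46 mm up); y along the bar to the left, x to the back. Five valves stand on it at x = 0, y = -120, -60, 0, 60, 120 mm; the bleed valve is one of the middle three. White pump housing behind from x = 62 mm, 74 mm high; gauge at y = -196 mm, 64 mm high; main valve at the left end.
- bleed_grip (a point): Middle of the bleed valve's wing handle, on its vertical axis, 98 mm above the table: black bar 36 mm long (this x), 12 mm thick (this y), 24 mm high, on a 12 mm hub; the bonnet's nut below it tops at 69 mm. Pinch across the 12 mm. Clockwise from above closes it: 0.7 to 1.3 rad are left to the seat, whose angle is unmarked and differs each time. It stays where it is left.
- bleed_seat (a point): A point of the bleed valve's springy seat, hidden in the bonnet 54 mm above the table; the seat gives by well under 1 mm, so tightness must be felt. The handle turns with a drag of 0.06 N m; from the seat on the torque climbs by 4 N m per rad. Finger-tight is 0.16 to 0.40 N m in all, felt at the handle, for 0.2 s or more; above 0.44 N m the seat is scored.
- needle_1: Needle valve with a round knurled knob, not to be touched. Origin on its vertical axis on the bar's upper face. Bonnet 25 mm across, knob 25 mm across, from 28 to 46 mm above the origin (74 to 92 mm above the table). A hose barb points to the front to 40 mm from the axis, 8 mm above the bar. The knob turns at a light touch.
- needle_2: Needle valve as needle_1.
- needle_3: Needle valve as needle_1.
- needle_4: Needle valve as needle_1.
- needle_1_rim (a point): Point on the upper rim of needle_1's knob at its index line, 11.5 mm from the axis; it shows whether the setting has moved.
- needle_2_rim (a point): The same on needle_2.
- needle_3_rim (a point): The same on needle_3.
- needle_4_rim (a point): The same on needle_4.
- lever_pivot (a point): Point on the vertical axis of the main valve's lever (195 mm left of the bar's middle), at the height of the lever's grip, 73 mm above the table.
- lever_grip (a point): Point inside the black grip of the main valve's lever, 65 mm from the pivot, half-way up (73 mm above the table). The grip is 13 mm wide, 14 mm high, and reaches from 30 to 92 mm from the pivot; room is free beside it. It can be pushed sideways (about 1 N) or pinched across its width.
- main_lever (a joint): Angle of the main valve's lever, rad: 0 = shut, pointing to the front across the bar (vacuum_unit's -x); 1.571 = open against its stop, in line with the bar, pointing outward to the left (vacuum_unit's +y). Opening turns clockwise from above. It stays where it is left.
- beaker: Loose small glass beaker, 44 mm wide, 55 mm high, a bystander; origin at its base. To its right stands a fixed microscope, 470 mm tall, round world x = 0.67, y = -0.49 m (nearest parts at x = 0.42, y = -0.42): keep the arm clear of it.
- specimen_cup: Loose specimen cup with screw lid, 63 mm wide, 65 mm high, a bystander; origin at its base.
- forceps: Loose metal forceps, 123 mm long, lying flat, a bystander; origin under its middle.

How it is judged (in metres and radians):
On the way, in this order (a step that is already met when the one before it is completed fails the run):
1. the bleed valve is screwed down onto its seat, finger-tight (x of bleed_seat in the frame of vacuum_unit above 0.00016 m), for 0.2 s.
2. the main valve's lever is swung fully open, in line with the manifold (value of joint main_lever above 1.45 rad), for 0.2 s.
At the end, for the whole second after the job is handed in: The bleed valve is shut and keeps its seat loaded (pressed on by more than 0.06 mm, so not backed off), and the main lever stands within 0.12 rad of its open stop (x of bleed_seat in the frame of vacuum_unit above 6e-05 m and value of joint main_lever above 1.45 rad); the robot touches nothing.
It fails at once if the bleed valve is overtightened: more than about 0.44 N m scores the seat (x of bleed_seat in the frame of vacuum_unit above 0.00076 m).
It fails at once if a round knob or its valve is touched by the robot (more than 1 N) (contact force between any of the fingers, the arm and needle_1 above 1 N or contact force between any of the fingers, the arm and needle_2 above 1 N or contact force between any of the fingers, the arm and needle_3 above 1 N or contact force between any of the fingers, the arm and needle_4 above 1 N).
It fails at once if the setting of a round knob is shifted (more than 1.5 mm at the rim) (distance of any of needle_1_rim, needle_2_rim, needle_3_rim, needle_4_rim from where it was at the start of the episode above 0.0015 m).
It fails at once if a loose bystander is pushed more than 15 mm (distance of any of beaker, specimen_cup, forceps from where it was at the start of the episode above 0.015 m).
It also fails if it takes over 61 s, if anything falls off the work surface, if the arm or the gripper's body presses on something with over 40 N, if the wrist force passes 120 N, or if a joint passes its speed limit or range.

### The arm

A 6-joint arm with a two-finger parallel gripper is mounted at the origin on a cart in front of the work surface, level with it; the furniture and walls round the work are solid. World frame = base frame: x ahead of the robot, y to its left, z up, the work surface at z = 0. Lengths are in mm, angles in rad, forces in N, time in s.
With the tool pointing down it reaches from about 275 to 1000 mm from the base axis. Payload 8.4 kg.
Tool frame: the origin (TCP) lies midway between the tips of the shut fingers; the grasp point (between the pads) lies 19 mm behind it; z points along the fingers, y is the line along which they close (so a half turn about z gives the same grasp; the last joint's range is limited). The gripper opens to 85 mm and grips with 20 to 120 N. Pads are 22 mm wide; open, the fingers measure 114 mm over their backs; the gripper's body (76 mm by 85 mm) begins 54 mm behind the grasp point. The pads swing forward as they close: fully open they stand 13 mm farther back than shut.
Start: joints at [-1.233, 0.353, 1.633, -0, 1.155, -0.002], TCP at [208.31, -589.266, 231.281] pointing down, gripper open.
Joint ranges: [-2.63, 2.63], [-0.92, 2.1], [0.06, 2.66], [-1.3, 4.44], [0, 2.69], [-3.02, 3.02]. Speed limits (rad/s): [2.22, 2.22, 2.79, 3.14, 3.14, 3.14].

### API

Orientations are given as [roll, pitch, yaw] about the fixed x, y, z axes, in that order (R = Rz(yaw) Ry(pitch) Rx(roll)).
In Python, from rig import r gives the robot as it stands.
- The arm moves only by the tool servo_tool, never from a script. Its argument "deltas" is a list of rows, each an object of numbers: "x", "y", "z": the shift along the world's x, y, z in mm; "rx", "ry", "rz": the turn, a rotation vector about the world's x, y, z in rad; "gripper": the gripper's target within -1 to 1 (fully open at 1, half-way at 0, shut at -1). A call has 1 to 10 rows; each row is the pose to reach, as a shift and turn from the pose commanded when the call began; what a row does not reach only later rows make up. A row lasts 1/10 s, in which the tool goes at most 50 mm and 8.59 degrees, less where a joint would pass 70% of its speed; a pose out of reach is approached as far as the arm can. A call with a gripper value outside its range is refused whole. The fingers move at their own pace and stop on an object; "newtons" is the grip in N (left out, the last holds). Time passes only in rows, so rows that repeat a pose let the fingers close. It gives the time, the measured TCP pose, the force, the opening and the grip force at its end, in the units of the state.
- r.sense(): the state, without advancing time (a new reading comes with each control period).
- r.grab_frame(name): name is "scene" or "top"; returns the picture (384x512x3 uint8, blue, green, red); there is no depth.
- r.camera_params(name): a dict with "mtx" (3x3 intrinsics, pixels), "eye" and "orientation" of the camera in the world. Camera axes: x right, y down, z forward; pixel columns grow to the right and rows downward; lengths in mm; the calibration is good to about 2 mm. A picture is of the moment at which its call begins. camera_params takes no time and is no camera call.
- r.sign_off(): hands the job in; it is judged then, once.
Trained networks look in the newest picture that a camera, given by its name, has taken for a name from the list of things; names that differ only in an ending like _2 or _b are one class to them, and where a whole thing is asked for, a point or a joint stands for the part that bears it (a point fixed in the world has none). Each returns a list of dicts, best first, with "conf" (0 to 1); they miss things now and then, are a little off and sometimes report something else, mostly with a low value. They report only what shows in the picture. A call takes as long as a camera call.
- r.recognise(name, camera): "box" ([left, top, width, height] in pixels, round what is visible of it).
The state is a dict: "clock": time; "qpos": joint angles; "qvel": joint speeds; "joint_efforts": joint torques, N m; "eef_pos": TCP position; "tcp_rot": TCP orientation; "contact_force": force on the tool from outside, world axes, zero at the start; "wrist_torque": the same for the moment, N m; "opening": opening from 0.0 (shut) to 1.0 (fully open); "grasp_force": force on a finger pad.
Only numpy, scipy, OpenCV 4.12 (cv2) and the standard library are available. Lean on these libraries where they do the work, as an engineer would, in place of code of your own. Each camera call takes 0.05 s, during which the arm holds its last target. There are 200 camera calls.

## Working session

There is one attempt and no reset: what is moved stays moved. The work goes in short steps, Python scripts to look and compute and a tool call to move; the robot and the scene stay as the last step left them, time stands still between calls to the robot, and variables do not carry over. Pictures are saved under pics/ and viewed, at most 10 in all, crops included, and the job is handed in when it is done.

Besides the shell and the picture viewer there is one more tool, called after "Call:" by a JSON object that holds its "method" and its "body". servo_tool: Moves the arm, as the interface text tells. Its arguments: {"type":"object","properties":{"deltas":{"type":"array","items":{"type":"object","properties":{"x":{"type":"number"},"y":{"type":"number"},"z":{"type":"number"},"rx":{"type":"number"},"ry":{"type":"number"},"rz":{"type":"number"},"gripper":{"type":"number"}}}},"newtons":{"type":"number"}},"required":["deltas"]}

```bash
mkdir -p pics; cat > h.py <<'E'
import numpy as np, cv2
from rig import r
from scipy.spatial.transform import Rotation as R
def cam(n):
    p=r.camera_params(n); o=np.array(p["orientation"],float)
    M=o if o.shape==(3,3) else R.from_euler('xyz',o).as_matrix()
    return np.array(p["mtx"],float),np.array(p["eye"],float),M
def back(n,u,v,z):
    K,e,M=cam(n); d=M@np.linalg.inv(K)@[u,v,1]; return e+d*(z-e[2])/d[2]
def proj(n,P):
    K,e,M=cam(n); q=K@(M.T@(np.array(P,float)-e)); return q[:2]/q[2]
E
python3 - <<'E'
from h import *
for n in("scene","top"):
    print(r.camera_params(n)); im=r.grab_frame(n); cv2.imwrite(f"pics/{n}0.png",cv2.resize(im,(800,600),interpolation=cv2.INTER_CUBIC))
    for o in("vacuum_unit","bleed_grip","needle_1","lever_grip","lever_pivot","beaker","specimen_cup","forceps"):
        print(n,o,[(np.round(d["box"]).tolist(),round(d["conf"],2)) for d in r.recognise(o,n)][:5])
print(r.sense())
E
```

```text
{'mtx': array([[426.64066771,   0.        , 254.46068066],
       [  0.        , 426.64066771, 190.66352528],
       [  0.        ,   0.        ,   1.        ]]), 'eye': array([ 19.53784365, 581.16594429, 695.02326904]), 'orientation': array([-2.21149486, -0.02232522, -2.49439089])}
scene vacuum_unit [([97.0, 172.0, 184.0, 136.0], 0.95)]
scene bleed_grip [([213.0, 198.0, 19.0, 10.0], 0.62)]
scene needle_1 [([180.0, 231.0, 22.0, 26.0], 0.83), ([247.0, 177.0, 16.0, 17.0], 0.75), ([235.0, 189.0, 21.0, 18.0], 0.75), ([201.0, 217.0, 20.0, 22.0], 0.49)]
scene lever_grip [([160.0, 259.0, 37.0, 28.0], 0.84)]
scene lever_pivot [([98.0, 172.0, 185.0, 138.0], 0.72)]
scene beaker [([317.0, 152.0, 12.0, 29.0], 0.77), ([216.0, 196.0, 19.0, 14.0], 0.45)]
scene specimen_cup [([320.0, 180.0, 27.0, 30.0], 0.84)]
scene forceps [([293.0, 242.0, 3.0, 9.0], 0.4)]
{'mtx': array([[386.46513857,   0.        , 256.7718576 ],
       [  0.        , 386.46513857, 193.10701751],
       [  0.        ,   0.        ,   1.        ]]), 'eye': array([ 315.93173424,  -52.8781643 , 1174.04016654]), 'orientation': array([
[... 513 characters left out ...]
orceps []
{'clock': 0.9, 'qpos': array([-1.23339483e+00,  3.52982487e-01,  1.63340329e+00,  2.60770912e-05,
        1.15518300e+00, -2.37988707e-03]), 'qvel': array([ 0.00054175, -0.00184951, -0.00099007, -0.0018505 ,  0.0003722 ,
        0.00039542]), 'joint_efforts': array([ 1.04823666e-03, -6.05150700e+01, -3.42447352e+01,  1.42381482e-04,
        1.20160934e-03, -8.23901757e-06]), 'eef_pos': array([ 208.32258879, -589.26717514,  231.29050299]), 'tcp_rot': array([ 3.14156872e+00, -2.38004887e-05,  3.39770859e-01]), 'contact_force': array([ 0.19417038, -0.48617568,  1.15861387]), 'wrist_torque': array([0.01920588, 0.00831394, 0.01353671]), 'grasp_force': 0.0, 'opening': 0.9996424954623327}
```

```bash
python3 - <<'E'
from h import *
for n,(x,y,w,h) in {"scene":(140,165,140,105+20),"top":(145,140,150,90)}.items():
    im=r.grab_frame(n); cv2.imwrite(f"pics/{n}.raw.png",im)
    s=min(800/w,600/h); s=int(s); c=cv2.resize(im[y:y+h,x:x+w],None,fx=s,fy=s,interpolation=cv2.INTER_CUBIC)
    print(n,s,c.shape)
    for k in range(0,w,20): cv2.putText(c,str(x+k),(k*s,10),0,.35,(0,0,255)); cv2.line(c,(k*s,12),(k*s,18),(0,0,255))
    for k in range(0,h,20): cv2.putText(c,str(y+k),(0,k*s+4),0,.35,(0,0,255))
    cv2.imwrite(f"pics/{n}1.png",c)
E
```

```text
scene 4 (500, 560, 3)
top 5 (450, 750, 3)
```

View pics/scene1.png

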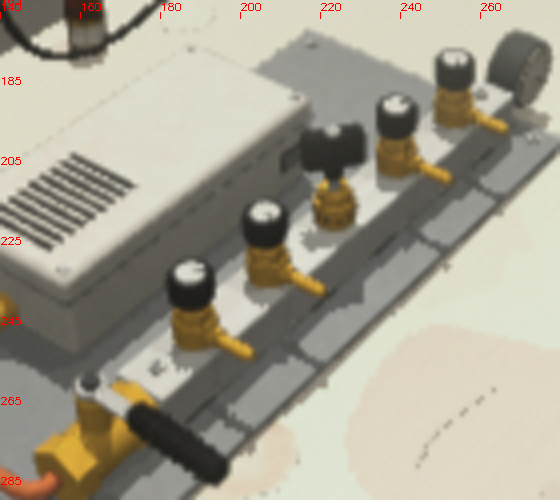

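View pics/top1.png

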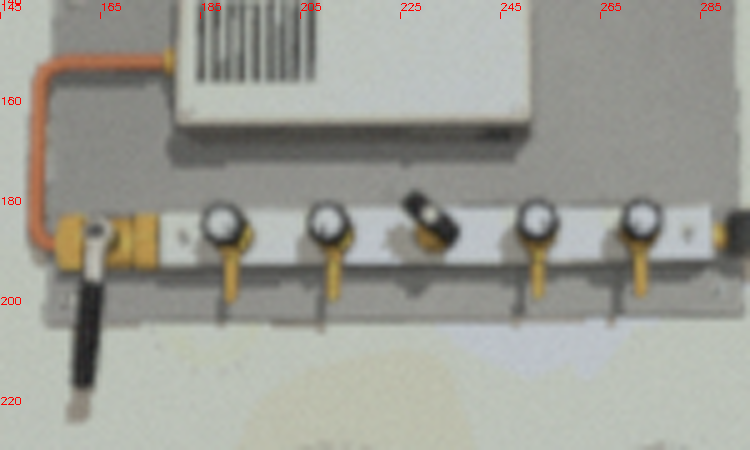

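View pics/top0.png

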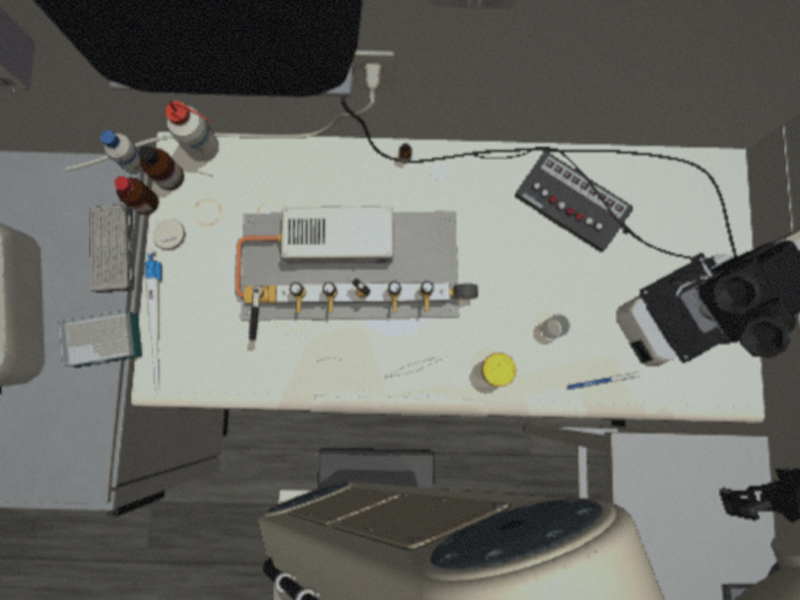

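```bash
python3 - <<'E'
from h import *
K=[(189.4,184.4),(210.4,184.4),(252.4,184),(273.2,183.8)]
kt=np.array([back("top",u,v,92) for u,v in K])[:,:2]; print("knobs top",kt.round(1).tolist())
S=[(140+190/4,165+273/4),(140+266/4,165+212/4),(140+397/4,165+104/4),(140+455/4,165+58/4)]
print("knobs scene",[back("scene",u,v,92)[:2].round(1).tolist() for u,v in S])
for a,b in zip(K,S):
    # triangulate
    A=[];B=[]
    for n,(u,v) in(("top",a),("scene",b)):
        k,e,M=cam(n);d=M@np.linalg.inv(k)@[u,v,1];d/=np.linalg.norm(d);P=np.eye(3)-np.outer(d,d);A.append(P);B.append(P@e)
    print("tri",np.linalg.lstsq(np.vstack(A),np.hstack(B),rcond=None)[0].round(1))
print("wing top",back("top",145+431/5,140+218/5,110),"scene",back("scene",140+333/4,165+132/4,110))
p=[back("top",145+a/5,140+b/5,110)[:2] for a,b in((408,198),(452,240))]
d=p[0]-p[1];print("wing ends",p,np.linalg.norm(d),np.arctan2(d[1],d[0]))
im=cv2.imread("pics/top.raw.png");x,y=222,174
g=cv2.cvtColor(im,6)[y:y+20,x:x+18];print(g)
d=np.diff(kt[[3,0]],axis=0)[0];print("bar dir",np.arctan2(d[1],d[0])-np.pi/2,np.linalg.norm(d),kt.mean(0))
pv=back("top",145+98/5,140+232/5,80);print("pivot",pv)
print("lever end",back("top",145+82/5,140+388/5,73))
c=cv2.resize(im[y-4:y+26,x-10:x+30],None,fx=20,fy=20,interpolation=cv2.INTER_CUBIC);cv2.imwrite("pics/wing.png",c)
E
```

```text
knobs top [[516.5, 132.7], [518.1, 73.0], [522.6, -46.4], [524.8, -105.7]]
knobs scene [[515.8, 132.8], [517.9, 72.1], [523.7, -48.7], [525.5, -107.7]]
tri [516.3 132.6  91.6]
tri [517.7  72.8  92.6]
tri [522.1 -46.5  94.1]
tri [ 524.3 -105.7   93.7]
wing top [518.65302646  12.87988007 110.        ] scene [520.21083824  12.87245582 110.        ]
wing ends [array([529.71238418,  26.18956   ]), array([506.46240998,   0.69091953])] 34.50712920741858 0.8314932869735646
[[142 146 146 143 143 144 146 143 145 146 141 143 144 144 142 144 141 142]
 [146 144 142 144 143 148 146 145 147 145 144 143 146 142 145 141 144 142]
 [142 143 144 147 143 147 144 147 146 144 143 141 143 144 147 147 146 145]
 [141 140 146 146 143 133 133 138 144 145 143 145 142 144 145 143 143 143]
 [138 138 143 141 127  98  96 119 137 144 145 148 145 146 143 144 147 144]
 [138 137 138 123  87  61  56  72 113 137 145 146 145 148 144 143 147 145]
 [141 142 135  99  60  42  46  56  88 119 136 144 146 146 148 139 135 134]
 [163 161 158 116  67  44  46  83 124 137 128 139 157 165 165 156 151 153]
 [189 188 184 159 108  60  52 
[... 341 characters left out ...]
92]
 [161 141 141 141 137 118 101 106 103  87  65  38  39  47 105 172 191 192]
 [157 141 141 138 139 127 107 108 103  99  79  59  48  76 147 183 195 193]
 [165 150 141 142 144 138 122 110  94  86  85  81  87 130 175 191 192 196]
 [187 161 145 141 140 142 140 124 104 100 101 105 143 178 188 192 193 192]
 [187 169 160 146 138 140 137 136 127 124 127 134 170 185 186 190 188 190]
 [155 153 151 132 119 115 115 116 116 112 116 121 145 155 157 155 158 157]
 [ 85  87  88  79  79  79  76  78  82  81  78  82  86  87  90  92  91  92]]
bar dir 0.03498041282516562 238.479375870806 [520.50423039  13.41117332]
pivot [510.89657407 205.46066534  80.        ]
lever end [421.58072126 210.3484869   73.        ]
```

View pics/wing.png

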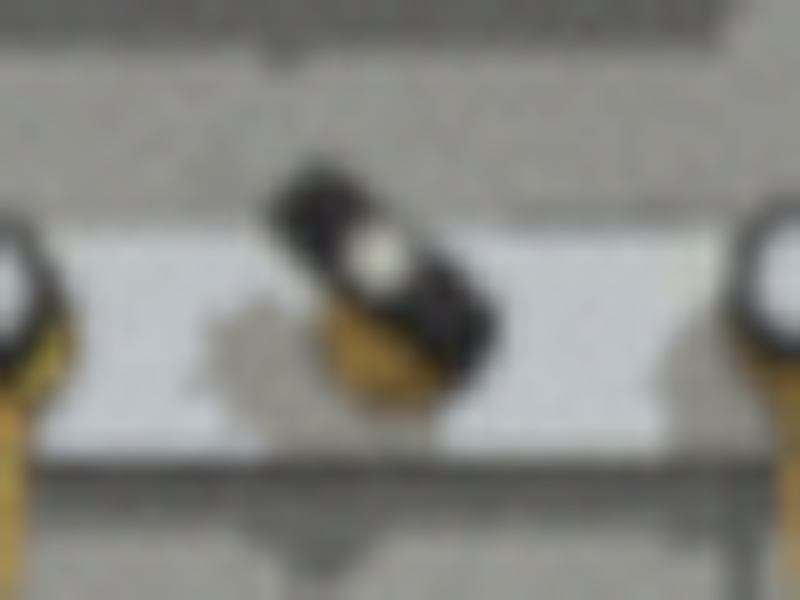

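Call:
{"method": "servo_tool", "body": {"deltas": [{"x":5,"y":45,"gripper":-0.1},{"x":10,"y":90,"gripper":-0.1},{"x":20,"y":135,"gripper":-0.1},{"x":40,"y":180,"gripper":-0.1},{"x":60,"y":225,"gripper":-0.1},{"x":80,"y":270,"rz":0.1,"gripper":-0.1},{"x":100,"y":315,"rz":0.2,"gripper":-0.1},{"x":120,"y":360,"rz":0.3,"gripper":-0.1},{"x":145,"y":400,"rz":0.4,"gripper":-0.1},{"x":170,"y":440,"rz":0.46,"gripper":-0.1}]}}

```text
invalid input
```

```bash
python3 -c "
from h import *
print({k:np.round(v,3) for k,v in r.sense().items() if k not in('qvel','joint_efforts')})"
```

```text
{'clock': np.float64(1.0), 'qpos': array([-1.233,  0.353,  1.633, -0.   ,  1.155, -0.002]), 'eef_pos': array([ 208.309, -589.262,  231.297]), 'tcp_rot': array([3.142, 0.   , 0.34 ]), 'contact_force': array([-0.339,  0.034, -0.615]), 'wrist_torque': array([ 0.037, -0.026, -0.005]), 'grasp_force': np.float64(0.0), 'opening': np.float64(1.001)}
```

Call:
{"method": "servo_tool", "body": {"deltas": [{"x":5,"y":45,"z":0,"rx":0,"ry":0,"rz":0,"gripper":-0.1},{"x":10,"y":90,"z":0,"rx":0,"ry":0,"rz":0,"gripper":-0.1},{"x":20,"y":135,"z":0,"rx":0,"ry":0,"rz":0,"gripper":-0.1},{"x":40,"y":180,"z":0,"rx":0,"ry":0,"rz":0,"gripper":-0.1},{"x":60,"y":225,"z":0,"rx":0,"ry":0,"rz":0,"gripper":-0.1},{"x":80,"y":270,"z":0,"rx":0,"ry":0,"rz":0.1,"gripper":-0.1},{"x":100,"y":315,"z":0,"rx":0,"ry":0,"rz":0.2,"gripper":-0.1},{"x":120,"y":360,"z":0,"rx":0,"ry":0,"rz":0.3,"gripper":-0.1},{"x":145,"y":400,"z":0,"rx":0,"ry":0,"rz":0.4,"gripper":-0.1},{"x":170,"y":440,"z":0,"rx":0,"ry":0,"rz":0.46,"gripper":-0.1}], "newtons": 40}}

```text
clock: 2.0
eef_pos: [379.0, -147.5, 231.8]
tcp_rot: [3.14, -0.0, 0.804]
contact_force: [1.2, -1.0, 0.3]
opening: 0.451
grasp_force: 0.0
```

Call:
{"method": "servo_tool", "body": {"deltas": [{"x":29,"y":33,"z":0,"rx":0,"ry":0,"rz":0,"gripper":-0.1},{"x":58,"y":66,"z":0,"rx":0,"ry":0,"rz":0,"gripper":-0.1},{"x":87,"y":99,"z":0,"rx":0,"ry":0,"rz":0,"gripper":-0.1},{"x":116,"y":132,"z":0,"rx":0,"ry":0,"rz":0,"gripper":-0.1},{"x":143,"y":164,"z":-20,"rx":0,"ry":0,"rz":0,"gripper":-0.1},{"x":143,"y":164,"z":-60,"rx":0,"ry":0,"rz":0,"gripper":-0.1},{"x":143,"y":164,"z":-90,"rx":0,"ry":0,"rz":0,"gripper":-0.1},{"x":143,"y":164,"z":-105,"rx":0,"ry":0,"rz":0,"gripper":-0.1},{"x":143,"y":164,"z":-105,"rx":0,"ry":0,"rz":0,"gripper":-0.1},{"x":143,"y":164,"z":-105,"rx":0,"ry":0,"rz":0,"gripper":-0.1}], "newtons": 40}}

```text
clock: 3.0
eef_pos: [521.6, 14.7, 126.7]
tcp_rot: [3.142, -0.0, 0.8]
contact_force: [0.2, 0.5, 1.1]
opening: 0.45
grasp_force: 0.0
```

```bash
python3 - <<'E'
from h import *
o=[]
for n,(x,y,w,h) in {"scene":(175,150,80,90),"top":(195,145,70,60)}.items():
    im=r.grab_frame(n); o.append(cv2.resize(im[y:y+h,x:x+w],(400,450 if n=="scene" else 343),interpolation=cv2.INTER_CUBIC))
o[1]=cv2.copyMakeBorder(o[1],0,107,0,0,0)
cv2.imwrite("pics/above.png",np.hstack(o))
s=r.sense();print(s["eef_pos"],s["tcp_rot"],s["wrist_torque"],s["opening"])
E
```

```text
[522.25437303  14.65417221 127.55119808] [ 3.14012885e+00 -1.50844046e-03  7.99627640e-01] [-0.02748899 -0.01635935  0.02147529] 0.4467572845816637
```

View pics/above.png

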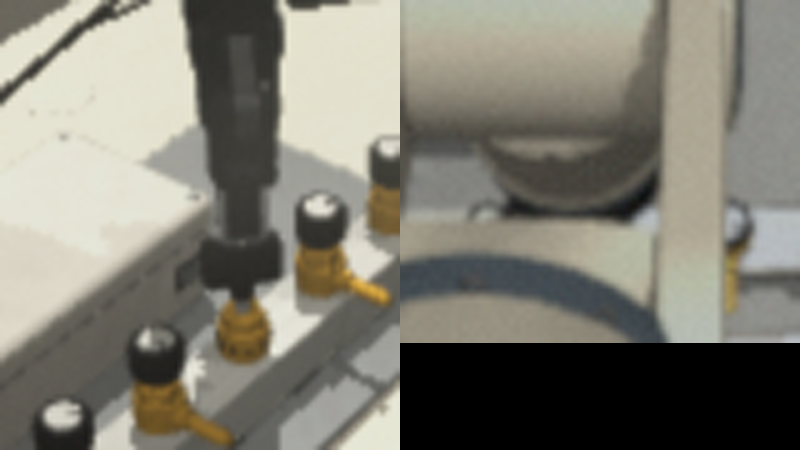

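Call:
{"method": "servo_tool", "body": {"deltas": [{"x":0,"y":0,"z":-15,"rx":0,"ry":0,"rz":0,"gripper":-0.1},{"x":0,"y":0,"z":-25,"rx":0,"ry":0,"rz":0,"gripper":-0.1},{"x":0,"y":0,"z":-35,"rx":0,"ry":0,"rz":0,"gripper":-0.1},{"x":0,"y":0,"z":-42,"rx":0,"ry":0,"rz":0,"gripper":-0.1},{"x":0,"y":0,"z":-42,"rx":0,"ry":0,"rz":0,"gripper":-0.1}], "newtons": 25}}

```text
clock: 3.6
eef_pos: [520.7, 14.7, 83.4]
tcp_rot: [-3.141, 0.001, 0.8]
contact_force: [-0.0, -0.2, 0.4]
opening: 0.449
grasp_force: 0.0
```

Call:
{"method": "servo_tool", "body": {"deltas": [{"x":0,"y":0,"z":0,"rx":0,"ry":0,"rz":0,"gripper":-0.4},{"x":0,"y":0,"z":0,"rx":0,"ry":0,"rz":0,"gripper":-0.6},{"x":0,"y":0,"z":0,"rx":0,"ry":0,"rz":0,"gripper":-0.7},{"x":0,"y":0,"z":0,"rx":0,"ry":0,"rz":0,"gripper":-0.8},{"x":0,"y":0,"z":0,"rx":0,"ry":0,"rz":0,"gripper":-1},{"x":0,"y":0,"z":0,"rx":0,"ry":0,"rz":0,"gripper":-1},{"x":0,"y":0,"z":0,"rx":0,"ry":0,"rz":0,"gripper":-1}], "newtons": 25}}

```text
clock: 4.3
eef_pos: [521.9, 14.4, 84.8]
tcp_rot: [3.14, -0.0, 0.8]
contact_force: [-0.4, -5.3, 4.1]
opening: 0.133
grasp_force: 27.1
```

```bash
cat >> h.py <<'E'
def st():
    W=[];F=[]
    for _ in range(4):
        s=r.sense();W.append(s["wrist_torque"]);F.append(s["contact_force"])
    print(round(s["clock"],2),np.round(s["eef_pos"],1),"rot",np.round(s["tcp_rot"],3),"T",np.mean(W,0).round(3),"F",np.mean(F,0).round(1),round(s["opening"],3),round(s["grasp_force"],1),"q6",round(s["qpos"][5],3), "sd",np.std(W,0).round(3)[2])
E
python3 -c "
from h import *
st()"
```

```text
4.3 [521.9  14.4  84.8] rot [ 3.14 -0.    0.8 ] T [-0.92  -0.159  0.034] F [-0.4 -5.3  4.1] 0.133 27.1 q6 0.796 sd 0.0
```

Call:
{"method": "servo_tool", "body": {"deltas": [{"x":0,"y":-1,"z":0,"rx":0,"ry":0,"rz":0,"gripper":-1},{"x":0,"y":-1,"z":0,"rx":0,"ry":0,"rz":-0.04,"gripper":-1},{"x":0,"y":-1,"z":0,"rx":0,"ry":0,"rz":-0.08,"gripper":-1},{"x":0,"y":-1,"z":0,"rx":0,"ry":0,"rz":-0.12,"gripper":-1},{"x":0,"y":-1,"z":0,"rx":0,"ry":0,"rz":-0.16,"gripper":-1},{"x":0,"y":-1,"z":0,"rx":0,"ry":0,"rz":-0.2,"gripper":-1}], "newtons": 40}}

```text
clock: 4.9
eef_pos: [522.0, 14.0, 84.8]
tcp_rot: [3.141, -0.001, 0.598]
contact_force: [2.1, -1.6, 6.0]
opening: 0.132
grasp_force: 43.9
```

```bash
python3 -c "
from h import *
st()"
```

```text
4.9 [522.   14.   84.8] rot [ 3.141e+00 -1.000e-03  5.980e-01] T [-0.133 -0.255  0.099] F [ 2.1 -1.6  6. ] 0.132 43.9 q6 0.996 sd 0.0
```

Call:
{"method": "servo_tool", "body": {"deltas": [{"x":0,"y":0,"z":0,"rx":0,"ry":0,"rz":-0.05,"gripper":-1},{"x":0,"y":0,"z":0,"rx":0,"ry":0,"rz":-0.1,"gripper":-1},{"x":0,"y":0,"z":0,"rx":0,"ry":0,"rz":-0.15,"gripper":-1},{"x":0,"y":0,"z":0,"rx":0,"ry":0,"rz":-0.2,"gripper":-1},{"x":0,"y":0,"z":0,"rx":0,"ry":0,"rz":-0.25,"gripper":-1},{"x":0,"y":0,"z":0,"rx":0,"ry":0,"rz":-0.3,"gripper":-1}], "newtons": 40}}

```text
clock: 5.5
eef_pos: [522.1, 13.9, 84.8]
tcp_rot: [3.141, -0.002, 0.298]
contact_force: [1.3, -1.9, 5.9]
opening: 0.133
grasp_force: 43.9
```

```bash
python3 -c "
from h import *
st()"
```

```text
5.5 [522.1  13.9  84.8] rot [ 3.141e+00 -2.000e-03  2.980e-01] T [-0.372 -0.285  0.035] F [ 1.3 -1.9  5.9] 0.133 43.9 q6 1.296 sd 0.0
```

Call:
{"method": "servo_tool", "body": {"deltas": [{"x":0,"y":0,"z":0,"rx":0,"ry":0,"rz":-0.04,"gripper":-1},{"x":0,"y":0,"z":0,"rx":0,"ry":0,"rz":-0.08,"gripper":-1},{"x":0,"y":0,"z":0,"rx":0,"ry":0,"rz":-0.12,"gripper":-1}], "newtons": 40}}

```text
clock: 5.8
eef_pos: [522.1, 13.8, 84.8]
tcp_rot: [3.141, -0.002, 0.178]
contact_force: [1.0, -2.3, 5.0]
opening: 0.132
grasp_force: 43.9
```

```bash
python3 -c "
from h import *
st()
for i in range(4): r.grab_frame('top'); st()"
```

```text
5.8 [522.1  13.8  84.8] rot [ 3.141e+00 -2.000e-03  1.780e-01] T [-0.489 -0.259  0.092] F [ 1.  -2.3  5. ] 0.132 43.9 q6 1.416 sd 0.0
5.85 [522.1  13.8  84.8] rot [ 3.141e+00 -2.000e-03  1.760e-01] T [-0.425 -0.386 -0.071] F [ 1.4 -3.8  4.9] 0.13 43.9 q6 1.418 sd 0.0
5.9 [522.1  13.8  84.8] rot [ 3.142e+00 -2.000e-03  1.790e-01] T [-0.402 -0.319 -0.057] F [ 1.  -3.4  6.2] 0.13 43.9 q6 1.415 sd 0.0
5.95 [522.1  13.8  84.8] rot [ 3.142e+00 -2.000e-03  1.800e-01] T [-0.393 -0.296 -0.053] F [ 1.4 -2.1  4.3] 0.13 43.9 q6 1.414 sd 0.0
6.0 [522.1  13.8  84.8] rot [ 3.142e+00 -2.000e-03  1.810e-01] T [-0.412 -0.35  -0.018] F [ 1.9 -2.6  5.5] 0.129 43.9 q6 1.413 sd 0.0
```

```bash
cat >> h.py <<'E'
def ms(n=4):
    s=r.sense();m=s["wrist_torque"][2];a=[]
    for i in range(n): r.grab_frame('top');a.append(r.sense()["wrist_torque"][2])
    s=r.sense();print(round(s["clock"],2),"yaw",round(s["tcp_rot"][2],3),"mov",round(m,3),"stat",np.round(np.mean(a),3),np.round(a,2))
E
sleep 0
```

Call:
{"method": "servo_tool", "body": {"deltas": [{"x":0,"y":0,"z":0,"rx":0,"ry":0,"rz":-0.01,"gripper":-1},{"x":0,"y":0,"z":0,"rx":0,"ry":0,"rz":-0.03,"gripper":-1}]}}

```text
clock: 6.2
eef_pos: [522.1, 13.8, 84.8]
tcp_rot: [3.142, -0.002, 0.151]
contact_force: [1.5, -2.8, 4.6]
opening: 0.129
grasp_force: 44.0
```

```bash
python3 -c "
from h import *
ms()"
```

```text
6.4 yaw 0.151 mov 0.055 stat -0.035 [ 0.01 -0.04 -0.05 -0.06]
```

Call:
{"method": "servo_tool", "body": {"deltas": [{"x":0,"y":0,"z":0,"rx":0,"ry":0,"rz":-0.01,"gripper":-1},{"x":0,"y":0,"z":0,"rx":0,"ry":0,"rz":-0.03,"gripper":-1}]}}

```text
clock: 6.6
eef_pos: [522.1, 13.8, 84.8]
tcp_rot: [3.142, -0.002, 0.121]
contact_force: [2.0, -2.9, 5.8]
opening: 0.132
grasp_force: 44.0
```

```bash
python3 -c "
from h import *
ms()"
```

```text
6.8 yaw 0.121 mov 0.028 stat -0.049 [-0.01 -0.04 -0.08 -0.07]
```

Call:
{"method": "servo_tool", "body": {"deltas": [{"x":0,"y":0,"z":0,"rx":0,"ry":0,"rz":-0.02,"gripper":-1},{"x":0,"y":0,"z":0,"rx":0,"ry":0,"rz":-0.035,"gripper":-1}]}}

```text
clock: 7.0
eef_pos: [522.1, 13.8, 84.8]
tcp_rot: [3.142, -0.002, 0.085]
contact_force: [2.8, -2.9, 6.2]
opening: 0.135
grasp_force: 44.0
```

```bash
python3 -c "
from h import *
ms()"
```

```text
7.2 yaw 0.086 mov 0.054 stat -0.039 [ 0.   -0.02 -0.06 -0.08]
```

Call:
{"method": "servo_tool", "body": {"deltas": [{"x":0,"y":0,"z":0,"rx":0,"ry":0,"rz":-0.015,"gripper":-1},{"x":0,"y":0,"z":0,"rx":0,"ry":0,"rz":-0.03,"gripper":-1}]}}

```text
clock: 7.4
eef_pos: [522.1, 13.7, 84.7]
tcp_rot: [3.142, -0.002, 0.055]
contact_force: [1.2, -2.3, 6.8]
opening: 0.128
grasp_force: 44.0
```

```bash
python3 -c "
from h import *
ms()"
```

```text
7.6 yaw 0.056 mov 0.059 stat -0.023 [-0.05 -0.01 -0.03  0.  ]
```

Call:
{"method": "servo_tool", "body": {"deltas": [{"x":0,"y":0,"z":0,"rx":0,"ry":0,"rz":-0.015,"gripper":-1},{"x":0,"y":0,"z":0,"rx":0,"ry":0,"rz":-0.03,"gripper":-1}]}}

```text
clock: 7.8
eef_pos: [522.1, 13.7, 84.8]
tcp_rot: [3.142, -0.002, 0.025]
contact_force: [1.9, -3.4, 5.2]
opening: 0.131
grasp_force: 44.0
```

```bash
python3 -c "
from h import *
ms()"
```

```text
8.0 yaw 0.026 mov 0.075 stat -0.014 [ 0.02 -0.04 -0.01 -0.02]
```

Call:
{"method": "servo_tool", "body": {"deltas": [{"x":0,"y":0,"z":0,"rx":0,"ry":0,"rz":-0.015,"gripper":-1},{"x":0,"y":0,"z":0,"rx":0,"ry":0,"rz":-0.03,"gripper":-1}]}}

```text
clock: 8.2
eef_pos: [522.1, 13.7, 84.8]
tcp_rot: [-3.142, -0.002, -0.005]
contact_force: [2.2, -2.9, 5.7]
opening: 0.129
grasp_force: 44.0
```

```bash
python3 -c "
from h import *
ms()"
```

```text
8.4 yaw -0.004 mov 0.124 stat -0.015 [ 0.02 -0.03 -0.05 -0.  ]
```

Call:
{"method": "servo_tool", "body": {"deltas": [{"x":0,"y":0,"z":0,"rx":0,"ry":0,"rz":-0.01,"gripper":-1},{"x":0,"y":0,"z":0,"rx":0,"ry":0,"rz":-0.025,"gripper":-1}]}}

```text
clock: 8.6
eef_pos: [522.1, 13.7, 84.8]
tcp_rot: [3.142, -0.002, -0.029]
contact_force: [1.2, -2.8, 5.2]
opening: 0.132
grasp_force: 44.1
```

```bash
python3 -c "
from h import *
ms()"
```

```text
8.8 yaw -0.029 mov 0.13 stat 0.09 [0.1  0.09 0.1  0.07]
```

Call:
{"method": "servo_tool", "body": {"deltas": [{"x":0,"y":0,"z":0,"rx":0,"ry":0,"rz":-0.01,"gripper":-1},{"x":0,"y":0,"z":0,"rx":0,"ry":0,"rz":-0.025,"gripper":-1}]}}

```text
clock: 9.0
eef_pos: [522.2, 13.7, 84.8]
tcp_rot: [3.142, -0.002, -0.054]
contact_force: [2.5, -2.4, 5.9]
opening: 0.131
grasp_force: 44.3
```

```bash
python3 -c "
from h import *
ms()"
```

```text
9.2 yaw -0.054 mov 0.229 stat 0.174 [0.22 0.21 0.1  0.17]
```

Call:
{"method": "servo_tool", "body": {"deltas": [{"x":0,"y":0,"z":0,"rx":0,"ry":0,"rz":-0.01,"gripper":-1},{"x":0,"y":0,"z":0,"rx":0,"ry":0,"rz":-0.01,"gripper":-1}]}}

```text
clock: 9.4
eef_pos: [522.1, 13.7, 84.8]
tcp_rot: [3.142, -0.002, -0.064]
contact_force: [1.6, -3.1, 5.4]
opening: 0.131
grasp_force: 44.2
```

```bash
python3 -c "
from h import *
ms(8);st()"
```

```text
9.8 yaw -0.064 mov 0.22 stat 0.233 [0.24 0.21 0.22 0.23 0.22 0.28 0.22 0.24]
9.8 [522.1  13.7  84.8] rot [ 3.142e+00 -2.000e-03 -6.400e-02] T [-0.621 -0.345  0.244] F [ 2.  -3.2  5.3] 0.132 44.2 q6 1.658 sd 0.0
```

Call:
{"method": "servo_tool", "body": {"deltas": [{"x":0,"y":0,"z":0,"rx":0,"ry":0,"rz":0,"gripper":-0.6},{"x":0,"y":0,"z":0,"rx":0,"ry":0,"rz":0,"gripper":-0.45},{"x":0,"y":0,"z":0,"rx":0,"ry":0,"rz":0,"gripper":-0.35},{"x":0,"y":0,"z":0,"rx":0,"ry":0,"rz":0,"gripper":-0.35},{"x":0,"y":0,"z":0,"rx":0,"ry":0,"rz":0,"gripper":-0.35}]}}

```text
clock: 10.3
eef_pos: [521.1, 13.8, 84.1]
tcp_rot: [-3.141, 0.0, -0.065]
contact_force: [0.0, 0.2, 0.4]
opening: 0.324
grasp_force: 0.0
```

```bash
python3 -c "
from h import *
st()
th=.035;c,s=np.cos(th),np.sin(th);P=np.array([514.5,208])
for a in np.linspace(0,1.571,9):
    u=np.array([-np.cos(a),np.sin(a)]);n=np.array([np.sin(a),np.cos(a)]);h=11*n[0]+14.5*n[1]
    v=65*u-(6.5+h)*n; print(round(a,2),(P+np.array([c*v[0]-s*v[1],s*v[0]+c*v[1]])).round(0))
"
```

```text
10.3 [521.1  13.8  84.1] rot [-3.141  0.    -0.065] T [ 0.026 -0.009 -0.013] F [0.  0.2 0.4] 0.324 0.0 q6 1.659 sd 0.0
0.0 [450. 185.]
0.2 [447. 196.]
0.39 [445. 208.]
0.59 [446. 221.]
0.79 [450. 234.]
0.98 [457. 247.]
1.18 [467. 258.]
1.37 [480. 267.]
1.57 [495. 272.]
```

Call:
{"method": "servo_tool", "body": {"deltas": [{"x":0,"y":0,"z":20,"rx":0,"ry":0,"rz":0,"gripper":-0.35},{"x":0,"y":0,"z":50,"rx":0,"ry":0,"rz":0,"gripper":-0.35},{"x":0,"y":0,"z":86,"rx":0,"ry":0,"rz":0,"gripper":-0.6},{"x":-20,"y":40,"z":86,"rx":0,"ry":0,"rz":0,"gripper":-1},{"x":-40,"y":80,"z":86,"rx":0,"ry":0,"rz":0,"gripper":-1},{"x":-60,"y":120,"z":86,"rx":0,"ry":0,"rz":0,"gripper":-1},{"x":-72,"y":156,"z":80,"rx":0,"ry":0,"rz":0,"gripper":-1},{"x":-72,"y":156,"z":50,"rx":0,"ry":0,"rz":0,"gripper":-1},{"x":-72,"y":156,"z":50,"rx":0,"ry":0,"rz":0,"gripper":-1}]}}

```text
clock: 11.2
eef_pos: [446.8, 169.9, 132.0]
tcp_rot: [3.14, 0.004, -0.063]
contact_force: [-0.2, -1.1, -0.3]
opening: 0.004
grasp_force: 0.0
```

```bash
python3 - <<'E'
from h import *
st(); o=[]
for n,(x,y,w,h) in {"scene":(130,180,120,120),"top":(145,140,120,90)}.items():
    im=r.grab_frame(n); o.append(cv2.resize(im[y:y+h,x:x+w],(400,400 if n=="scene" else 300),interpolation=cv2.INTER_CUBIC))
o[1]=cv2.copyMakeBorder(o[1],0,100,0,0,0)
cv2.imwrite("pics/lev.png",np.hstack(o))
E
```

```text
11.2 [446.8 169.9 132. ] rot [ 3.14   0.004 -0.063] T [-0.01  -0.009 -0.049] F [-0.2 -1.1 -0.3] 0.004 0.0 q6 1.994 sd 0.0
```

View pics/lev.png

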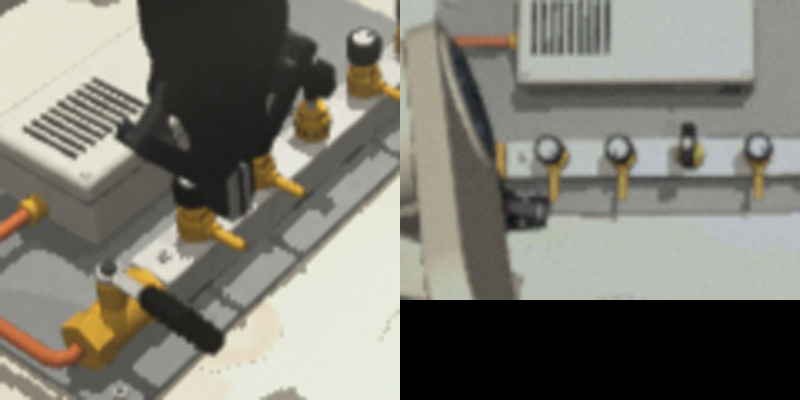

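Call:
{"method": "servo_tool", "body": {"deltas": [{"x":0,"y":0,"z":-30,"rx":0,"ry":0,"rz":0,"gripper":-1},{"x":0,"y":0,"z":-60,"rx":0,"ry":0,"rz":0,"gripper":-1},{"x":0,"y":0,"z":-71,"rx":0,"ry":0,"rz":0,"gripper":-1},{"x":0,"y":5,"z":-71,"rx":0,"ry":0,"rz":0,"gripper":-1},{"x":0,"y":10,"z":-71,"rx":0,"ry":0,"rz":0,"gripper":-1},{"x":-1,"y":16,"z":-71,"rx":0,"ry":0,"rz":0,"gripper":-1},{"x":-2,"y":22,"z":-71,"rx":0,"ry":0,"rz":0,"gripper":-1},{"x":-3,"y":28,"z":-71,"rx":0,"ry":0,"rz":0,"gripper":-1},{"x":-4,"y":34,"z":-71,"rx":0,"ry":0,"rz":0,"gripper":-1},{"x":-4,"y":39,"z":-71,"rx":0,"ry":0,"rz":0,"gripper":-1}]}}

```text
clock: 12.3
eef_pos: [445.1, 209.3, 63.5]
tcp_rot: [3.142, -0.0, -0.065]
contact_force: [0.5, -1.3, 0.4]
opening: -0.003
grasp_force: 0.6
```

Contact at about 1 N; continue the arc.

Call:
{"method": "servo_tool", "body": {"deltas": [{"x":0,"y":7,"z":0,"rx":0,"ry":0,"rz":0,"gripper":-1},{"x":1,"y":13,"z":0,"rx":0,"ry":0,"rz":0,"gripper":-1},{"x":3,"y":20,"z":0,"rx":0,"ry":0,"rz":0,"gripper":-1},{"x":5,"y":26,"z":0,"rx":0,"ry":0,"rz":0,"gripper":-1},{"x":9,"y":33,"z":0,"rx":0,"ry":0,"rz":0,"gripper":-1},{"x":13,"y":39,"z":0,"rx":0,"ry":0,"rz":0,"gripper":-1},{"x":18,"y":45,"z":0,"rx":0,"ry":0,"rz":0,"gripper":-1},{"x":23,"y":50,"z":0,"rx":0,"ry":0,"rz":0,"gripper":-1},{"x":29,"y":55,"z":0,"rx":0,"ry":0,"rz":0,"gripper":-1},{"x":36,"y":59,"z":0,"rx":0,"ry":0,"rz":0,"gripper":-1}]}}

```text
clock: 13.3
eef_pos: [481.7, 268.1, 63.2]
tcp_rot: [3.141, 0.0, -0.065]
contact_force: [-1.1, -0.2, -0.4]
opening: -0.001
grasp_force: 0.6
```

Call:
{"method": "servo_tool", "body": {"deltas": [{"x":4,"y":1,"z":0,"rx":0,"ry":0,"rz":0,"gripper":-1},{"x":8,"y":2,"z":0,"rx":0,"ry":0,"rz":0,"gripper":-1},{"x":11,"y":3,"z":0,"rx":0,"ry":0,"rz":0,"gripper":-1},{"x":11,"y":3,"z":0,"rx":0,"ry":0,"rz":0,"gripper":-1}]}}

```text
clock: 13.7
eef_pos: [492.8, 270.7, 63.3]
tcp_rot: [-3.141, -0.001, -0.065]
contact_force: [0.5, 0.5, 0.1]
opening: 0.007
grasp_force: 0.0
```

Press on in small steps until the stop is felt.

Call:
{"method": "servo_tool", "body": {"deltas": [{"x":2,"y":0,"z":0,"rx":0,"ry":0,"rz":0,"gripper":-1},{"x":4,"y":0,"z":0,"rx":0,"ry":0,"rz":0,"gripper":-1},{"x":4,"y":0,"z":0,"rx":0,"ry":0,"rz":0,"gripper":-1}]}}

```text
clock: 14.0
eef_pos: [493.7, 270.6, 63.1]
tcp_rot: [3.141, 0.005, -0.066]
contact_force: [-10.6, 3.3, 7.4]
opening: -0.001
grasp_force: 5.5
```

```bash
python3 - <<'E'
from h import *
st()
im=r.grab_frame("scene")[200:320,80:240]; cv2.imwrite("pics/lev2.png",cv2.resize(im,None,fx=4,fy=4,interpolation=cv2.INTER_CUBIC))
E
```

```text
14.0 [493.7 270.6  63.1] rot [ 3.141  0.005 -0.066] T [0.552 1.737 0.104] F [-10.6   3.3   7.4] -0.001 5.5 q6 2.132 sd 0.0
```

View pics/lev2.png

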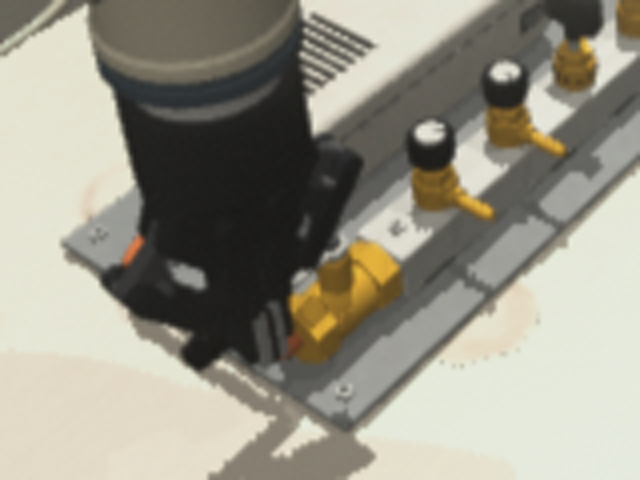

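Call:
{"method": "servo_tool", "body": {"deltas": [{"x":-6,"y":0,"z":0,"rx":0,"ry":0,"rz":0,"gripper":-1},{"x":-20,"y":0,"z":0,"rx":0,"ry":0,"rz":0,"gripper":-1},{"x":-50,"y":0,"z":0,"rx":0,"ry":0,"rz":0,"gripper":-1},{"x":-90,"y":0,"z":20,"rx":0,"ry":0,"rz":0,"gripper":-1},{"x":-110,"y":0,"z":60,"rx":0,"ry":0,"rz":0,"gripper":-1},{"x":-120,"y":0,"z":105,"rx":0,"ry":0,"rz":0,"gripper":-1},{"x":-140,"y":-40,"z":130,"rx":0,"ry":0,"rz":0,"gripper":-1},{"x":-140,"y":-80,"z":150,"rx":0,"ry":0,"rz":0,"gripper":-1},{"x":-140,"y":-120,"z":150,"rx":0,"ry":0,"rz":0,"gripper":-1},{"x":-140,"y":-120,"z":150,"rx":0,"ry":0,"rz":0,"gripper":-1}]}}

```text
clock: 15.05
eef_pos: [355.2, 147.4, 213.7]
tcp_rot: [3.141, -0.001, -0.068]
contact_force: [0.0, 0.4, -0.0]
opening: 0.002
grasp_force: 0.0
```

```bash
python3 - <<'E'
from h import *
st(); o=[]
for n,(x,y,w,h) in {"scene":(130,180,120,120),"top":(145,140,120,90)}.items():
    im=r.grab_frame(n); o.append(cv2.resize(im[y:y+h,x:x+w],(400,400 if n=="scene" else 300),interpolation=cv2.INTER_CUBIC))
o[1]=cv2.copyMakeBorder(o[1],0,100,0,0,0)
cv2.imwrite("pics/end.png",np.hstack(o))
E
```

```text
15.05 [355.2 147.4 213.7] rot [ 3.141e+00 -1.000e-03 -6.800e-02] T [0.004 0.005 0.015] F [ 0.   0.4 -0. ] 0.002 0.0 q6 2.03 sd 0.0
```

View pics/end.png

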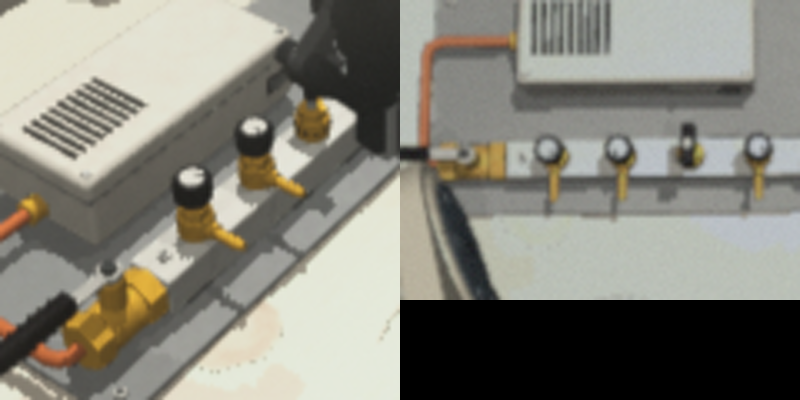

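The lever, from (465,157) to the left edge in the top view, lies in line with the bar. The wing handle is still where I turned it, near (688,145), and the arm touches nothing.

```bash
python3 -c "
from rig import r
print(r.sign_off())"
```

```text
the job is handed in; nothing more can be done
None
```

The job is handed in, with no verdict returned: I seated the bleed valve finger-tight at about 0.23 N m, then swung the main lever to its open stop; the arm met no round knob or loose item that I could feel, and ended clear of everything.

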